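# Set a metering valve two turns off its seat

## Task

Pull the lock pin up out of its socket between the handwheel spokes of the bench valve and stand it, head up, in the small stainless cup on the right. Then crank the handwheel clockwise (it has a revolving handle) until the valve is shut against its stop, and from there back it off (anticlockwise) exactly two full turns; finish still holding that handle firmly gripped, keeping it steady there so that the lock nut can be tightened. Leave the sample bottle, stopwatch, screwdriver, paint tin and rinse bottle where they are.

Things in the scene. Friction and masses are not known exactly. Their poses are not given: they have to be found in the camera images.
- valve: brass metering valve on a 220 x 90 mm plate fixed to the bench. Origin: centre of the plate's underside. y along the pipe (capped ends at y = +-115 mm), z up along the spindle axis, which passes through the origin. Pin socket: upright tube (outside 19 mm, bore 11 mm) at x = -36 mm, y = 0, floor 64 mm, mouth 88 mm above the bench.
- wheel_centre (a point): centre of the handwheel on the spindle axis, 105 mm above the bench. The wheel lies level: dark steel rim, mean radius 62 mm, outside diameter 139 mm, rim bar 15 mm thick; three 10 mm spokes 120 degrees apart, one running to the crank handle; hub 32 mm across, its top and the rising spindle stay below 135 mm.
- handwheel (a joint): wheel angle, rad, all turns counted: 0 = shut at the stop, grows as it opens (anticlockwise from above), other stop at 22. Starts 0.7 to 1 turn open. The handle stands at (value - 1.011) from the valve's x axis, anticlockwise. Friction 0.22 N m (4 N at the handle), stays where left; spindle rises 2.5 mm a turn. With the pin in its socket a spoke hits it within 75 degrees.
- crank_handle: black barrel-shaped revolving handle standing upright on the wheel rim, 62 mm from the spindle axis, 58 mm tall (114 to 172 mm above the bench), 24 mm at its thickest; it spins freely about its own upright axis, so the gripper need not turn while cranking. Origin: centre of its foot; z up; its own yaw means nothing.
- handle_grip (a point): point on the crank handle's axis at its thickest (24 mm), 36 mm above its foot, 150 mm above the bench: where to grip it from above.
- lock_pin: straight lock pin 150 mm long, about 60 g: 9 mm steel shank, 19 mm collar at 103 to 107 mm, above it a black cylindrical head 18 mm across up to 150 mm. Origin: foot of the shank, on its axis; z points to the head. It starts upright in the valve's socket between two wheel spokes, foot 64 mm and top 214 mm above the bench.
- steel_cup: open stainless cup standing alone on the bench to the right of the valve, 63 mm across, 66 mm high, loose (140 g); clear inside diameter about 46 mm, floor 2 mm thick. Origin: centre of its underside; z up. The pin let go in it leans on the rim.
- sample_bottle: white sample bottle with blue cap, 62 mm across, 111 mm tall, stands by the right-hand pipe end of the valve (bystander). Origin: centre of its underside.
- stopwatch: black round stopwatch 62 x 68 x 20 mm lying in front of the valve (bystander). Origin: centre of its underside.
- screwdriver: screwdriver with red handle, 181 mm long, 27 mm thick, lying in front of the valve (bystander). Origin: middle of its underside.
- paint_tin: small paint tin, 62 mm across, 76 mm tall, at the left front (bystander). Origin: centre of its underside.
- rinse_bottle: white rinse bottle with orange cap, 62 mm across, 258 mm tall, at the left (bystander). Origin: centre of its underside.

How it is judged (in metres and radians):
On the way, in this order (a step that is already met when the one before it is completed fails the run):
1. the pin is out of its socket and stands let go in the upright cup (horizontal distance between lock_pin and steel_cup below 0.03 m and z of lock_pin in the frame of steel_cup below 0.025 m and angle between steel_cup's own z axis and vertical below 0.15 rad and linear speed of lock_pin below 0.03 m/s and contact force between the fingers and lock_pin below 0.2 N), for 0.2 s.
2. the wheel is shut against its stop (within 0.06 rad) (value of joint handwheel below 0.06 rad), for 0.2 s.
At the end, for the whole second after the job is handed in: the handwheel rests two full turns (12.57 rad, within 0.2 rad) open from its stop, the crank handle is still firmly gripped (over 12 N, TCP within 35 mm of its grip point), and the pin stands let go in the upright cup, its foot inside near the bottom (all of step 1 and value of joint handwheel between 12.366 and 12.766 rad and velocity of joint handwheel between -0.1 and 0.1 rad/s and contact force between the fingers and crank_handle above 12 N and distance between the grasp point and handle_grip below 0.035 m); the arm keeps its last pose, push and grip.
It fails at once if a bystander (sample bottle, stopwatch, screwdriver, paint tin, rinse bottle) is shifted by more than 25 mm or knocked over (distance of any of sample_bottle, stopwatch, screwdriver, paint_tin, rinse_bottle from where it was at the start of the episode above 0.025 m or angle between any of sample_bottle, paint_tin, rinse_bottle's own z axis and vertical above 0.5 rad).
It fails at once if the cup is knocked over (angle between steel_cup's own z axis and vertical above 0.6 rad).
It also fails if it takes over 70 s, if anything falls off the work surface, if the arm or the gripper's body presses on something with over 40 N, if the wrist force passes 120 N, or if a joint passes its speed limit or range.

## Robot

A 6-joint arm with a two-finger parallel gripper is mounted at the origin on a cart in front of the work surface, level with it; the furniture and walls round the work are solid. World frame = base frame: x ahead of the robot, y to its left, z up, the work surface at z = 0. Lengths are in mm, angles in rad, forces in N, time in s.
With the tool pointing down it reaches from about 350 to 975 mm from the base axis. Payload 7.1 kg.
Tool frame: the origin (TCP) lies between the finger pads, 19 mm behind the fingertips; this is the grasp point; z points along the fingers, y is the line along which they close (so a half turn about z gives the same grasp; the last joint's range is limited). The gripper opens to 88 mm and grips with 3 to 60 N. Pads are 20 mm wide; open, the fingers measure 115 mm over their backs; the gripper's body (75 mm by 178 mm) begins 61 mm behind the grasp point.
Start: joints at [-1.194, 0.423, 1.63, -0, 1.089, -0.019], TCP at [240.982, -576.656, 241.375] pointing down, gripper open.
Joint ranges: [-3, 3], [-0.9, 2.11], [0.09, 2.58], [-1.31, 4.45], [0.11, 2.69], [-2.54, 2.54]. Speed limits (rad/s): [2.39, 2.39, 3.01, 3.14, 3.14, 3.14].

## Interface

Orientations are given as a rotation vector (axis times angle).
In Python, from workcell import ctrl, cams gives the robot as it stands.
- The arm moves only by the tool move_arm, never from a script. Its argument "steps" is a list of rows, each a list of 3 entries, a list of its own where there are three numbers: the shift along the tool's x, y, z in units of 25 mm (1.0 is 25 mm), then the turn about the tool's z in units of 5 degrees (1.0 is 5 degrees), then the closure, from 0 (fully open) to 1 (shut). A call has 1 to 20 rows; each row shifts and turns the commanded pose from where the row before left it, along the tool's axes as they then stand; what a row does not reach is not made up. A row lasts 1/12 s, in which the tool goes at most 41.7 mm and 7.16 degrees, less where a joint would pass 70% of its speed; a pose out of reach is approached as far as the arm can. A call is refused whole if a number of a shift passes 1 or a number of a turn 1, either way. A call with a gripper value outside its range is refused whole. The fingers move at their own pace and stop on an object; the grip force is fixed at half the most. Time passes only in rows, so rows that do not move let the fingers close. It gives the time, the measured TCP pose, the force, the opening and the grip force at its end, in the units of the state.
- ctrl.get_obs(): the state, without advancing time (a new reading comes with each control period).
- cams.get_image(name): name is "scene" or "top" or "wrist"; returns a dict with "image" (480x640x3 uint8, red, green, blue), "camera_matrix" (3x3 intrinsics, pixels), "xyz" and "rotation" of the camera in the world; the wrist camera has in their place "mount" (4x4, takes a point from camera to tool coordinates, whose origin is the TCP and whose axes are the flange's). Camera axes: x right, y down, z forward; pixel columns grow to the right and rows downward; lengths in mm; the calibration is good to about 2 mm. A picture is of the moment at which its call begins: read the wrist's pose just before it. There is no depth.
- ctrl.close_job(): hands the job in; it is judged then, once.
Trained networks look in the newest picture that a camera, given by its name, has taken for a name from the list of things; names that differ only in an ending like _2 or _b are one class to them, and where a whole thing is asked for, a point or a joint stands for the part that bears it (a point fixed in the world has none). Each returns a list of dicts, best first, with "p" (0 to 1); they miss things now and then, are a little off and sometimes report something else, mostly with a low value. They report only what shows in the picture. A call takes as long as a camera call.
- cams.boxes_of(camera, thing): "rect" ([centre column, centre row, width, height] in pixels, round what is visible of it).
- cams.cut_out(camera, thing): "pixels" (480x640 bool, what is visible of it) and "rect" ([centre column, centre row, width, height] in pixels, round what is visible of it).
The state is a dict: "t": time; "qpos": joint angles; "qvel": joint speeds; "joint_torque": joint torques, N m; "ee_pos": TCP position; "orientation": TCP orientation; "ft_force": force on the tool from outside, world axes, zero at the start; "moment": the same for the moment, N m; "width": finger opening in mm; "grasp_force": force on a finger pad.
Only numpy, scipy, OpenCV 4.12 (cv2) and the standard library are available. Lean on these libraries where they do the work, as an engineer would, in place of code of your own. Each camera call takes 0.05 s, during which the arm holds its last target. There are 200 camera calls.

## Working session

There is one attempt and no reset: what is moved stays moved. The work goes in short steps, Python scripts to look and compute and a tool call to move; the robot and the scene stay as the last step left them, time stands still between calls to the robot, and variables do not carry over. Pictures are saved under pics/ and viewed, at most 10 in all, crops included, and the job is handed in when it is done.

Besides the shell and the picture viewer there is one more tool, called after "Emit:" in YAML: its name, and indented under it one key for each argument. move_arm: Moves the arm, as the interface text tells. Its arguments: {"type":"object","properties":{"steps":{"type":"array"}},"required":["steps"]}

```bash
mkdir -p pics; ls; python3 - <<'E'
from workcell import ctrl, cams
import cv2
o=ctrl.get_obs(); print({k:(v if not hasattr(v,'round') else v) for k,v in o.items()})
ims=[]
for c in ["scene","top"]:
    d=cams.get_image(c); cv2.imwrite(f"pics/{c}0.png",d["image"][:,:,::-1]); print(c,d["camera_matrix"].tolist(),d["xyz"],d["rotation"])
    for n in ["valve","crank_handle","handle_grip","wheel_centre","lock_pin","steel_cup","sample_bottle","stopwatch","screwdriver","paint_tin","rinse_bottle"]:
        try: print(n,[( [round(x) for x in r["rect"]],round(r["p"],2)) for r in cams.boxes_of(c,n)[:2]])
        except Exception as e: print(n,e)
E
```

```text
pics
{'t': 0.0, 'qpos': array([-1.19400614e+00,  4.23807705e-01,  1.63067351e+00,  1.47309223e-05,
        1.08859075e+00, -1.90109814e-02]), 'qvel': array([ 0.00085881,  0.00153234, -0.000162  ,  0.00028489, -0.0002699 ,
        0.00207371]), 'joint_torque': array([-4.07088410e-04, -5.44619930e+01, -2.73668057e+01,  6.42897910e-02,
        2.27251992e-02, -1.30306234e-04]), 'ee_pos': array([ 240.79820599, -576.19130272,  240.62883957]), 'orientation': array([-3.07884601e+00, -6.17375507e-01,  3.93124610e-04]), 'ft_force': array([-0.27612265, -0.46158985, -0.41469435]), 'moment': array([-0.0009243 , -0.01806539, -0.04131546]), 'grasp_force': 0.0, 'width': 87.63240047312722}
scene [[489.62775534971524, 0.0, 318.20385017670145], [0.0, 489.62775534971524, 243.19120960646586], [0.0, 0.0, 1.0]] [-262.67134722  562.75820051  608.73162664] [-1.03102042  2.09918209 -1.29575107]
valve [([289, 282, 101, 101], 0.84)]
crank_handle [([320, 246, 15, 26], 0.5)]
handle_grip [([320, 245, 13, 22], 0.73)]
wheel_centre [([291, 283, 98, 101], 0.95)]
lock_pin [([300, 247, 8, 49], 0.79)]
steel_cup []
sample_bottle [([349, 264, 28, 53], 0.59)]
stopwatch [([278, 337, 37, 24], 0.84)]
screwdriver [([350, 303, 60, 36], 0.7)]
paint_tin [([193, 363, 39, 54], 0.96)]
rinse_bottle [([131, 283, 46, 130], 0.61)]
top [[490.8138729156273, 0.0, 327.76884337083015], [0.0, 490.8138729156273, 234.76276043163872], [0.0, 0.0, 1.0]] [ 317.3171543   -13.41636053 1402.6828431 ] [-2.14752282  2.15726042 -0.14931063]
valve [([303, 234, 89, 55], 0.68)]
crank_handle [([361, 238, 21, 25], 0.28)]
handle_grip [([321, 245, 8, 12], 0.42)]
wheel_centre [([301, 234, 83, 55], 0.95)]
lock_pin []
steel_cup [([451, 253, 29, 26], 0.9)]
sample_bottle [([362, 237, 25, 24], 0.75)]
stopwatch [([268, 276, 23, 20], 0.74)]
screwdriver [([334, 270, 61, 7], 0.77)]
paint_tin [([204, 269, 28, 29], 0.86)]
rinse_bottle [([190, 198, 41, 31], 0.56)]
```

```bash
python3 - <<'E'
import cv2,numpy as np
a=cv2.imread("pics/scene0.png");b=cv2.imread("pics/top0.png")
A=cv2.resize(a[200:400,100:420],(800,500),interpolation=cv2.INTER_CUBIC)
cv2.imwrite("pics/s_c.png",A)
B=cv2.resize(b[150:330,170:490],(800,450),interpolation=cv2.INTER_CUBIC)
cv2.imwrite("pics/t_c.png",B)
E
```

```text
(no output)
```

View pics/s_c.png

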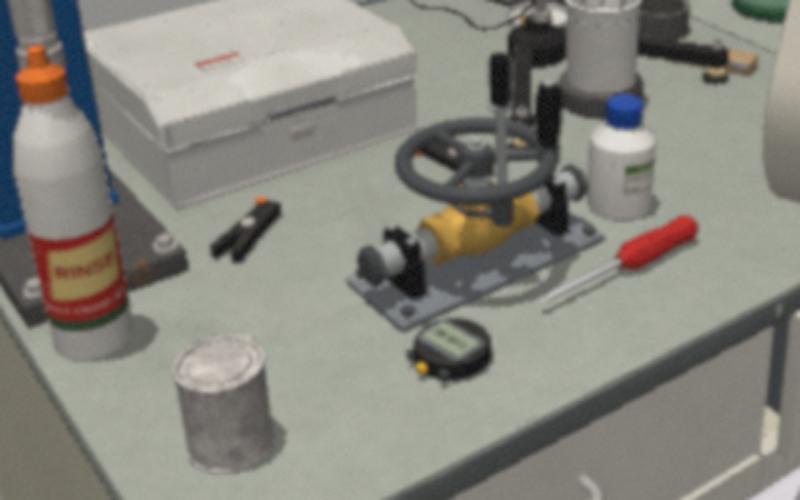

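View pics/t_c.png

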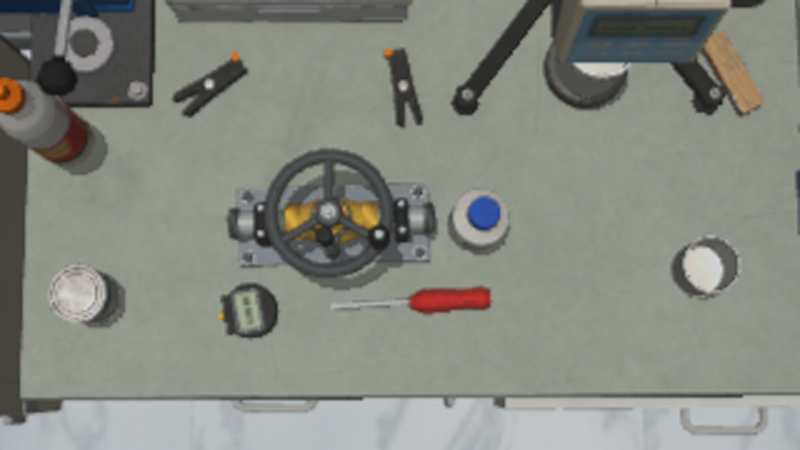

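```bash
cat > h.py <<'E'
from workcell import ctrl, cams
import numpy as np, cv2
from scipy.spatial.transform import Rotation as R
def cam(name):
    o=ctrl.get_obs(); d=cams.get_image(name)
    if name=="wrist":
        T=np.eye(4);T[:3,:3]=R.from_rotvec(o["orientation"]).as_matrix();T[:3,3]=o["ee_pos"]
        M=T@np.array(d["mount"]); Rm,t=M[:3,:3],M[:3,3]
    else: Rm,t=R.from_rotvec(d["rotation"]).as_matrix(),np.array(d["xyz"])
    return d["image"],np.array(d["camera_matrix"]),Rm,t
def at(c,px,z):   # pixel -> world at height z
    _,K,Rm,t=c; r=Rm@np.linalg.inv(K)@[px[0],px[1],1]; return t+r*(z-t[2])/r[2]
def pix(c,p):
    _,K,Rm,t=c; q=K@(Rm.T@(np.array(p)-t)); return q[:2]/q[2]
def tri(c1,p1,c2,p2):
    A=np.zeros((3,3));b=np.zeros(3)
    for c,p in((c1,p1),(c2,p2)):
        r=c[2]@np.linalg.inv(c[1])@[p[0],p[1],1]; r/=np.linalg.norm(r); P=np.eye(3)-np.outer(r,r); A+=P;b+=P@c[3]
    return np.linalg.solve(A,b)
E
python3 - <<'E'
from h import *
np.set_printoptions(precision=1,suppress=True)
s=cam("scene");t=cam("top")
w=at(t,(301.6,234.8),107);print("wheel",w)
hd=at(t,(170+378*.4,150+235*.4),168);print("handle",hd, np.degrees(np.arctan2(*(hd-w)[[1,0]])), np.linalg.norm((hd-w)[:2]))
print("pin",at(t,(170+323*.4,150+233*.4),214))
print("scene handle top", at(s,(100+549*.4,200+88*.4),172),"pin",at(s,(100+500*.4,200+57*.4),214))
print("caps y",at(t,(170+228*.4,150+223*.4),40),at(t,(170+434*.4,150+219*.4),40))
for m in cams.cut_out("top","steel_cup")[:1]: print("cup",m["rect"],m["p"])
print("cup top", at(t,(451.5,255.5),66), at(t,(170+708*.4,150+266*.4),66), at(t,(170+703*.4,150+267*.4),2))
print("bottle",at(t,(170+484*.4,150+212*.4),111), 'tool R\n',R.from_rotvec(ctrl.get_obs()["orientation"]).as_matrix())
o=cam("wrist"); print(o[1]); print(np.array(cams.get_image("wrist")["mount"]))
E
```

```text
wheel [494.5  52.3 107. ]
handle [462.4  -0.5 168. ] -121.28497065013565 61.75932276547674
pin [459.2  52.6 214. ]
scene handle top [454.6   5.6 172. ] pin [453.5  55.2 214. ]
caps y [491.7 168.7  40. ] [495.2 -61.9  40. ]
cup [448.8, 256.1, 26.9, 23.1] 0.56
cup top [ 441.2 -355.7   66. ] [ 438.7 -360.2   66. ] [ 443.4 -371.     2. ]
bottle [ 493.2 -112.6  111. ] tool R
 [[ 0.9  0.4 -0. ]
 [ 0.4 -0.9  0. ]
 [ 0.  -0.  -1. ]]
[[373.2   0.  315.2]
 [  0.  373.2 247.1]
 [  0.    0.    1. ]]
[[  -0.    -1.    -0.2   67.4]
 [   1.    -0.     0.    -0.8]
 [  -0.    -0.2    1.  -143.4]
 [   0.     0.     0.     1. ]]
```

Emit:
move_arm:
  steps:
    - [[0, 0, -0.6], 0.9, 0]
    - [[0, 0, -0.6], 0.9, 0]
    - [[0, 0, -0.6], 0.9, 0]
    - [[0, 0, -0.6], 0.9, 0]
    - [[0, 0, -0.6], 0.94, 0]
    - [[0.6, -0.86, 0], 0, 0]
    - [[0.6, -0.86, 0], 0, 0]
    - [[0.6, -0.86, 0], 0, 0]
    - [[0.6, -0.86, 0], 0, 0]
    - [[0.6, -0.86, 0], 0, 0]
    - [[0.6, -0.86, 0], 0, 0]
    - [[0.6, -0.86, 0], 0, 0]
    - [[0.6, -0.86, 0], 0, 0]
    - [[0.6, -0.86, 0], 0, 0]
    - [[0.6, -0.86, 0], 0, 0]
    - [[0, 0, 0], 0, 0]
    - [[0, 0, 0], 0, 0]

```text
t: 2.87
ee_pos: [391.6, -361.0, 316.5]
orientation: [3.141, 0.003, 0.0]
ft_force: [-0.6, -0.2, -0.2]
width: 88.0
grasp_force: 0.0
```

```bash
python3 - <<'E'
from h import *
o=ctrl.get_obs();print(o["ee_pos"],o["orientation"],o["qpos"].round(2))
c=cam("wrist"); im=c[0].copy()
for m in cams.cut_out("wrist","steel_cup")[:1]:
    print(m["rect"],m["p"]); cs,_=cv2.findContours(m["pixels"].astype(np.uint8),0,1); cv2.drawContours(im,cs,-1,(255,0,0),1)
cv2.imwrite("pics/w1.png",im[:,:,::-1])
E
```

```text
[ 391.56847771 -361.02414913  316.5250987 ] [3.14125237e+00 3.26780960e-03 6.80248392e-05] [-0.77  0.2   1.76 -0.    1.18  0.8 ]
[317.4, 170.4, 62.8, 63.6] 0.88
```

View pics/w1.png

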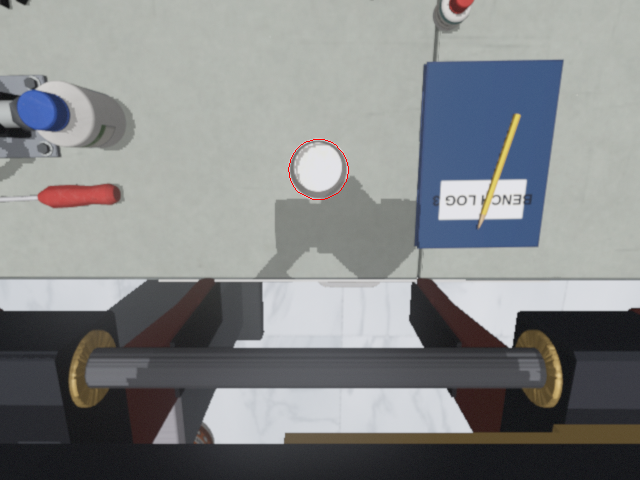

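The wrist view shows the cup alone: outline centred near (318, 170), white floor inside at about (320, 168). The sample bottle is well clear at the left.

Emit:
move_arm:
  steps:
    - [[0, -1, 0], 0, 0]
    - [[0, -1, 0], 0, 0]
    - [[0, -1, 0], 0, 0]
    - [[0, -1, 0], 0, 0]
    - [[0, -1, 0], 0, 0]
    - [[0, -1, 0], 0, 0]
    - [[0, -1, 0], 0, 0]
    - [[0, -1, 0], 0, 0]
    - [[0, -1, 0], 0, 0]
    - [[0, -1, 0], 0, 0]
    - [[0, -1, 0], 0, 0]
    - [[0, -1, 0], 0, 0]
    - [[0, -1, 0], 0, 0]
    - [[0, -1, 0], 0, 0]
    - [[0, -1, 0], 0, 0]
    - [[0, -0.6, 0], 0, 0]
    - [[0, 0, 0], 0, 0]
    - [[0, 0, 0], 0, 0]

```text
t: 4.47
ee_pos: [391.4, 27.8, 316.4]
orientation: [3.141, 0.001, 0.0]
ft_force: [-0.6, -0.1, -0.6]
width: 88.0
grasp_force: 0.0
```

```bash
python3 - <<'E'
from h import *
np.set_printoptions(precision=1,suppress=True)
c=cam("wrist"); im=c[0].copy(); print(c[3])
# cup from previous view (same attitude): camera shifted by dy
o=ctrl.get_obs(); d=np.array([391.57,-361.02,316.53])-o["ee_pos"]; c0=(None,c[1],c[2],c[3]+d)
print("cup", at(c0,(318.5,169),66), at(c0,(320.5,167.5),2))
for n,col in(("lock_pin",(255,0,0)),("crank_handle",(0,255,0)),("wheel_centre",(0,0,255))):
  for m in cams.cut_out("wrist",n)[:1]:
    print(n,m["rect"],m["p"]); cs,_=cv2.findContours(m["pixels"].astype(np.uint8),0,1); cv2.drawContours(im,cs,-1,col,1)
print("pred pin top",pix(c,(458.5,52,214)),"handle top",pix(c,(461,1,172)),"wheel",pix(c,(494.5,52.3,107)))
cv2.imwrite("pics/w2.png",im[:,:,::-1])
E
```

```text
[458.5  28.7 459.8]
cup [ 441.3 -363.6   66. ] [ 440.3 -366.6    2. ]
lock_pin [280.9, 150.1, 30.3, 24.6] 0.96
crank_handle [353.8, 145.4, 36.8, 28.7] 0.68
pred pin top [278.3 151.7] handle top [352.  148.3] wheel [288.3 110. ]
```

View pics/w2.png

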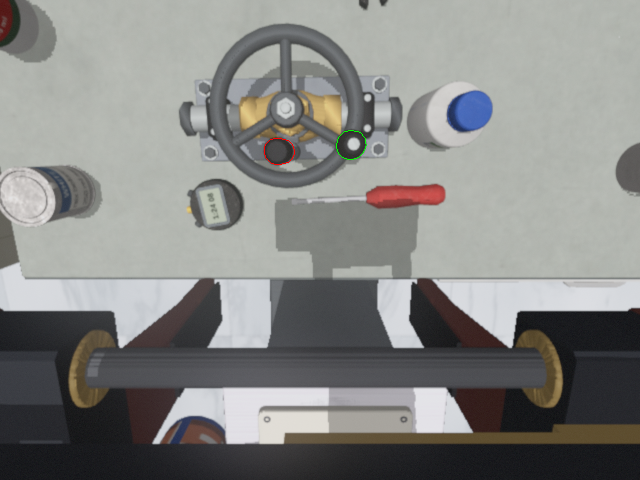

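The pin head shows at (278, 150) between the lower spokes, the handle's top at (352, 144), and the hub at (286, 107). All agree with the top view to a few mm.

```bash
python3 - <<'E'
from h import *
from scipy.optimize import least_squares
np.set_printoptions(precision=1,suppress=True)
c=cam("wrist"); g=cv2.cvtColor(c[0],cv2.COLOR_RGB2HSV)
th=np.linspace(0,2*np.pi,180,endpoint=False)
G=cv2.GaussianBlur(cv2.cvtColor(c[0],cv2.COLOR_RGB2GRAY),(3,3),0).astype(float)
def prof(p,r,z): return np.array([G[int(round(v)),int(round(u))] for u,v in (pix(c,(p[0]+r*np.cos(t),p[1]+r*np.sin(t),z)) for t in th)])
best=[]
for x in np.arange(488,505,1.):
  for y in np.arange(46,60,1.):
    # rim dark: mean at 62 minus mean just outside/inside
    best.append((np.median(prof((x,y),62,107))-.5*np.median(prof((x,y),74,107))-.5*np.median(prof((x,y),50,107)) ,np.mean(prof((x,y),57,108))+np.mean(prof((x,y),66,108)),x,y))
best.sort(key=lambda b:b[1]); print(best[:4])
print("hub",at(c,(286,107),130),"rim",at(c,(286.5,106),107))
for n,z in(("lock_pin",214),("crank_handle",172)):
  m=cams.cut_out("wrist",n)[0]["pixels"]; 
  u=np.where(m.any(0))[0]; v=np.where(m.any(1))[0]; print(n,u[[0,-1]],v[[0,-1]])
for q in [(278.5,150),(280,150)]: print("pin",at(c,q,214))
print("handle",at(c,(352.5,144),172))
E
```

```text
[(np.float64(-50.5), np.float64(187.22222222222223), np.float64(494.0), np.float64(53.0)), (np.float64(-51.75), np.float64(187.45), np.float64(494.0), np.float64(54.0)), (np.float64(-53.75), np.float64(187.56111111111113), np.float64(495.0), np.float64(53.0)), (np.float64(-52.0), np.float64(187.9611111111111), np.float64(495.0), np.float64(54.0))]
hub [494.4  51.8 130. ] rim [497.8  53.  107. ]
lock_pin [262 294] [137 165]
crank_handle [335 364] [129 159]
pin [459.5  51.1 214. ]
pin [459.5  50.1 214. ]
handle [463.8  -0.1 172. ]
```

Emit:
move_arm:
  steps:
    - [[0.9, -0.32, 0], 0, 0]
    - [[0.9, -0.32, 0], 0, 0]
    - [[0.9, -0.31, 0], 0, 0]
    - [[0, 0, 0.8], 0, 0]
    - [[0, 0, 0.8], 0, 0]
    - [[0, 0, 0.8], 0, 0]
    - [[0, 0, 0.8], 0, 0]
    - [[0, 0, 0.8], 0, 0]
    - [[0, 0, 0.8], 0, 0]
    - [[0, 0, 0], 0, 0]
    - [[0, 0, 0], 0, 0.5]
    - [[0, 0, 0], 0, 1]
    - [[0, 0, 0], 0, 1]
    - [[0, 0, 0], 0, 1]
    - [[0, 0, 0], 0, 1]
    - [[0, 0, 0], 0, 1]
    - [[0, 0, 0], 0, 1]
    - [[0, 0, 0], 0, 1]

```text
t: 6.32
ee_pos: [458.8, 52.0, 196.6]
orientation: [-3.142, 0.001, -0.001]
ft_force: [-0.1, -0.6, 0.6]
width: 37.8
grasp_force: 0.0
```

Emit:
move_arm:
  steps:
    - [[0, 0, 0], 0, 1]
    - [[0, 0, 0], 0, 1]
    - [[0, 0, 0], 0, 1]
    - [[0, 0, 0], 0, 1]
    - [[0, 0, 0], 0, 1]
    - [[0, 0, 0], 0, 1]

```text
t: 6.82
ee_pos: [458.7, 52.0, 196.3]
orientation: [-3.142, 0.001, 0.0]
ft_force: [-0.5, 0.2, 0.4]
width: 17.5
grasp_force: 30.0
```

Emit:
move_arm:
  steps:
    - [[0, 0, -0.3], 0, 1]
    - [[0, 0, -0.3], 0, 1]
    - [[0, 0, -0.4], 0, 1]
    - [[0, 0, -0.6], 0, 1]
    - [[0, 0, -0.8], 0, 1]
    - [[0, 0, -0.8], 0, 1]
    - [[0, 0, -0.8], 0, 1]
    - [[0, 0, -0.8], 0, 1]
    - [[0, 0, -0.6], 0, 1]
    - [[0, 0, -0.4], 0, 1]
    - [[0, 0, 0], 0, 1]

```text
t: 7.73
ee_pos: [459.7, 52.1, 344.2]
orientation: [-3.141, 0.001, -0.007]
ft_force: [0.1, 0.5, -0.9]
width: 17.1
grasp_force: 30.0
```

Emit:
move_arm:
  steps:
    - [[0, 0.3, 0], 0, 1]
    - [[0, 0.6, 0], 0, 1]
    - [[-0.05, 0.9, 0], 0, 1]
    - [[-0.05, 0.98, 0], 0, 1]
    - [[-0.05, 0.98, 0], 0, 1]
    - [[-0.05, 0.98, 0], 0, 1]
    - [[-0.05, 0.98, 0], 0, 1]
    - [[-0.05, 0.98, 0], 0, 1]
    - [[-0.05, 0.98, 0], 0, 1]
    - [[-0.05, 0.98, 0], 0, 1]
    - [[-0.05, 0.98, 0], 0, 1]
    - [[-0.05, 0.98, 0], 0, 1]
    - [[-0.05, 0.98, 0], 0, 1]
    - [[-0.05, 0.98, 0], 0, 1]
    - [[-0.05, 0.98, 0], 0, 1]
    - [[-0.05, 0.98, 0], 0, 1]
    - [[-0.05, 0.98, 0], 0, 1]
    - [[0, 0.8, 0], 0, 1]
    - [[0, 0.3, 0], 0, 1]
    - [[0, 0, 0], 0, 1]

```text
t: 9.4
ee_pos: [439.0, -364.7, 339.9]
orientation: [-3.14, 0.004, 0.003]
ft_force: [0.5, 0.5, 0.2]
width: 17.6
grasp_force: 30.0
```

```bash
python3 - <<'E'
from h import *
np.set_printoptions(precision=1,suppress=True)
o=ctrl.get_obs();print(o["ee_pos"],o["width"])
c=cam("wrist"); print("wrist pred rim",pix(c,(441,-364,66))); im=c[0]
for n in("lock_pin","steel_cup"): print(n,[(m["rect"],m["p"]) for m in cams.boxes_of("wrist",n)])
for m in cams.cut_out("wrist","steel_cup")[:1]:
    v,u=np.where(m["pixels"]); print(u.min(),u.max(),v.min(),v.max())
t=cam("top"); print("top pred cup rim",pix(t,(441,-364,66)),"pin top",pix(t,(441,-364,360)))
s=cam("scene")
cv2.imwrite("pics/w3.png",im[:,:,::-1])
E
```

```text
[ 439.  -364.7  339.9] 17.612170447113684
wrist pred rim [315.4 210.8]
lock_pin [([316.2, 293.9, 45.9, 109.9], 0.75)]
steel_cup [([315.7, 209.7, 54.6, 57.6], 0.84)]
288 343 181 238
top pred cup rim [454.6 255.5] pin top [490.  242.7]
```

View pics/w3.png

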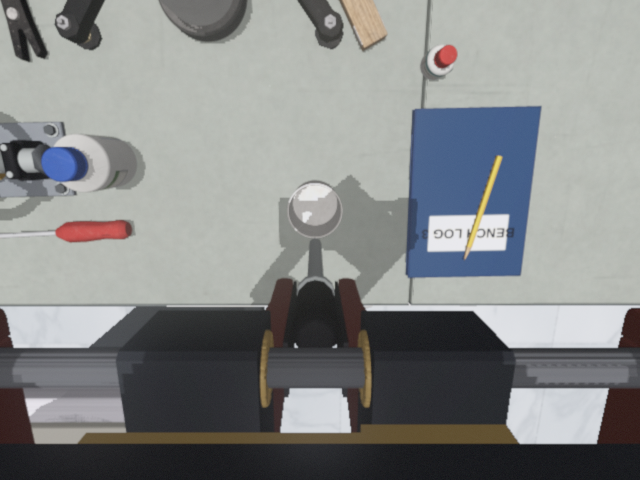

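The pin hangs straight from the fingers, its foot at about (316, 243). The cup rim is centred at (315.5, 210), where predicted, so I lower.

Emit:
move_arm:
  steps:
    - [[0.08, 0, 0.5], 0, 1]
    - [[0, 0, 0.9], 0, 1]
    - [[0, 0, 0.9], 0, 1]
    - [[0, 0, 0.9], 0, 1]
    - [[0, 0, 0.9], 0, 1]
    - [[0, 0, 0.7], 0, 1]
    - [[0, 0, 0.7], 0, 1]
    - [[0, 0, 0.7], 0, 1]
    - [[0, 0, 0.6], 0, 1]
    - [[0, 0, 0.5], 0, 1]
    - [[0, 0, 0.4], 0, 1]
    - [[0, 0, 0.3], 0, 1]
    - [[0, 0, 0], 0, 1]
    - [[0, 0, 0], 0, 1]

```text
t: 10.87
ee_pos: [441.9, -363.4, 141.3]
orientation: [-3.141, 0.0, 0.0]
ft_force: [-0.1, -0.3, -0.5]
width: 17.4
grasp_force: 30.0
```

Emit:
move_arm:
  steps:
    - [[0, 0, 0.1], 0, 1]
    - [[0, 0, 0.1], 0, 1]
    - [[0, 0, 0], 0, 1]
    - [[0, 0, 0], 0, 0.7]
    - [[0, 0, 0], 0, 0.5]
    - [[0, 0, 0], 0, 0.3]
    - [[0, 0, 0], 0, 0]
    - [[0, 0, 0], 0, 0]
    - [[0, 0, 0], 0, 0]
    - [[0, 0, 0], 0, 0]
    - [[0, 0, 0], 0, 0]
    - [[0, 0, 0], 0, 0]

```text
t: 11.87
ee_pos: [441.8, -363.5, 136.4]
orientation: [-3.142, 0.001, 0.0]
ft_force: [0.1, -1.1, -0.6]
width: 73.9
grasp_force: 0.0
```

```bash
python3 - <<'E'
from h import *
o=ctrl.get_obs();print(o["ee_pos"],o["width"],o["grasp_force"],o["ft_force"])
c=cam("wrist");cv2.imwrite("pics/w4.png",c[0][:,:,::-1])
E
```

```text
[ 441.81213356 -363.48834242  136.37158803] 73.8650474645244 0.0 [ 0.13452483 -1.11531378 -0.62574074]
```

View pics/w4.png

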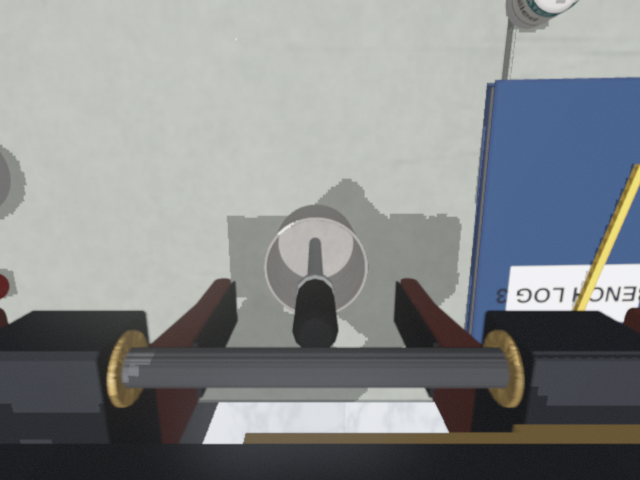

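The pin stands free in the upright cup with nothing touching it: head at (316, 315), foot at (316, 243).

Emit:
move_arm:
  steps:
    - [[0, 0, 0], 0, 0]
    - [[0, 0, 0], 0, 0]
    - [[0, 0, 0], 0, 0]
    - [[0, 0, -0.3], 0, 0]
    - [[0, 0, -0.4], 0, 0]
    - [[0, 0, -0.5], 0, 0]
    - [[0, 0, -0.7], 0, 0]
    - [[0, 0, -0.8], 0, 0]
    - [[0, 0, -0.8], 0, 0]
    - [[0, 0, -0.8], 0, 0]
    - [[0, 0, -0.8], 0, 0]
    - [[0, 0, 0], 0, 0]
    - [[0, 0, 0], 0, 0]

```text
t: 13.0
ee_pos: [442.4, -364.0, 266.0]
orientation: [3.139, -0.001, 0.005]
ft_force: [-0.6, 0.8, -0.0]
width: 88.0
grasp_force: 0.0
```

```bash
python3 - <<'E'
from h import *
o=ctrl.get_obs();print(o["ee_pos"],o["width"])
c=cam("wrist");cv2.imwrite("pics/w5.png",c[0][:,:,::-1])
for n in("lock_pin","steel_cup"): print(n,[(m["rect"],m["p"]) for m in cams.boxes_of("wrist",n)])
E
```

```text
[ 442.41930416 -363.99662744  265.99097156] 88.00179019948152
lock_pin [([313.7, 237.2, 22.4, 49.0], 0.61)]
steel_cup [([313.3, 223.9, 66.6, 72.7], 0.58)]
```

View pics/w5.png

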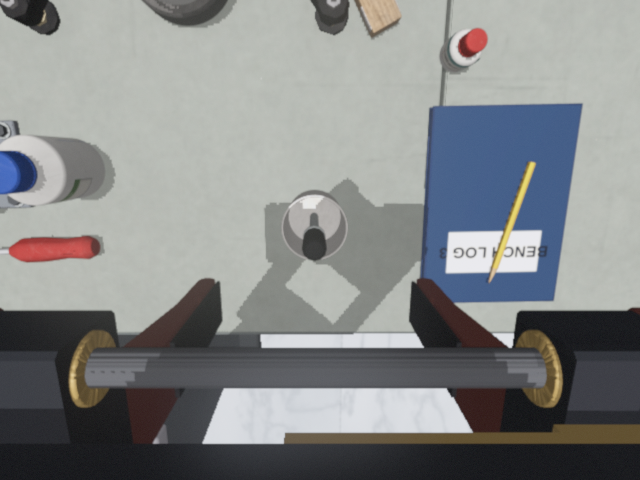

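Pin and cup are upright, with the head at (314, 242) within the rim outline at (314, 224). Next is the crank handle.

Emit:
move_arm:
  steps:
    - [[0.05, -0.4, 0], 0, 0]
    - [[0.05, -0.8, 0], 0, 0]
    - [[0.05, -0.98, 0], 0, 0]
    - [[0.05, -0.98, 0], 0, 0]
    - [[0.05, -0.98, 0], 0, 0]
    - [[0.05, -0.98, 0], 0, 0]
    - [[0.05, -0.98, 0], 0, 0]
    - [[0.05, -0.98, 0], 0, 0]
    - [[0.05, -0.98, 0], 0, 0]
    - [[0.05, -0.98, 0], 0, 0]
    - [[0.05, -0.98, 0], 0, 0]
    - [[0.05, -0.98, 0], 0, 0]
    - [[0.05, -0.98, 0], 0, 0]
    - [[0.05, -0.98, 0], 0, 0]
    - [[0.05, -0.98, 0], 0, 0]
    - [[0.05, -0.6, 0], 0, 0]
    - [[0, 0, 0], 0, 0]
    - [[0, 0, 0], 0, 0]

```text
t: 14.65
ee_pos: [461.3, 0.7, 263.2]
orientation: [3.141, 0.003, -0.002]
ft_force: [-0.2, 0.2, -0.0]
width: 87.9
grasp_force: 0.0
```

```bash
python3 - <<'E'
from h import *
np.set_printoptions(precision=1,suppress=True)
o=ctrl.get_obs();print(o["ee_pos"],o["width"])
c=cam("wrist")
for n in("crank_handle","handle_grip"):
  for m in cams.cut_out("wrist",n)[:1]:
    v,u=np.where(m["pixels"]); print(n,m["rect"],m["p"],u.min(),u.max(),v.min(),v.max())
print([pix(c,p) for p in((462.5,0,172),(462.5,0,150),(462.5,12,150),(462.5,-12,150),(462.5,0,114))])
cv2.imwrite("pics/w6.png",c[0][60:480,120:520][:,:,::-1])
E
```

```text
[461.3   0.7 263.2] 87.92305375109689
crank_handle [360.8, 265.2, 145.0, 25.6] 0.67 286 431 252 279
handle_grip [317.5, 243.8, 32.7, 42.7] 0.77 301 333 224 264
[array([317.3, 255.6]), array([317.1, 247.2]), array([300.2, 247.2]), array([334. , 247.3]), array([316.9, 236. ])]
```

View pics/w6.png

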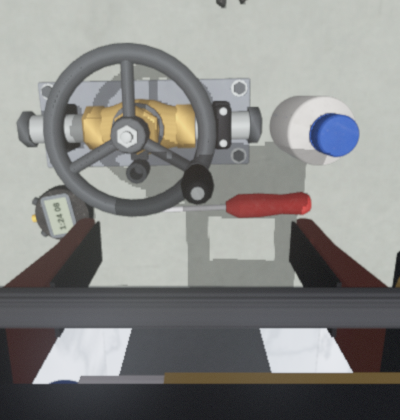

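The handle is seen at (316, 250) in full-image pixels, centred between the fingers to 1–2 mm. The empty socket at (257, 230) confirms the pin is out.

Emit:
move_arm:
  steps:
    - [[0.08, 0, 0.5], 0, 0]
    - [[0, 0, 0.8], 0, 0]
    - [[0, 0, 0.8], 0, 0]
    - [[0, 0, 0.8], 0, 0]
    - [[0, 0, 0.7], 0, 0.2]
    - [[0, 0, 0.5], 0, 0.3]
    - [[0, 0, 0.4], 0, 0.4]
    - [[0, 0, 0], 0, 0.8]
    - [[0, 0, 0], 0, 1]
    - [[0, 0, 0], 0, 1]
    - [[0, 0, 0], 0, 1]
    - [[0, 0, 0], 0, 1]
    - [[0, 0, 0], 0, 1]
    - [[0, 0, 0], 0, 1]
    - [[0, 0, 0], 0, 1]
    - [[0, 0, 0], 0, 1]

```text
t: 16.13
ee_pos: [464.2, -0.2, 151.8]
orientation: [3.141, -0.0, 0.001]
ft_force: [-1.4, -3.3, 4.0]
width: 22.7
grasp_force: 30.0
```

```bash
cat > arc.py <<'E'
import numpy as np,sys,json
def arc(a0,degs,zper=2.5,start=None,c=(494.5,52.5),r=62.,g=1):
    """rows from angle a0 (deg) by successive increments; start = current TCP xy if a correction is to be folded into row 1"""
    a=a0+np.concatenate([[0],np.cumsum(degs)]); P=np.c_[c[0]+r*np.cos(np.radians(a)),-(c[1]+r*np.sin(np.radians(a))),-zper*a/360]/25
    if start is not None: P[0,:2]=[start[0]/25,-start[1]/25]
    P-=P[0]; D=np.diff(np.round(P,2),axis=0)
    print(json.dumps([[[round(v,2)+0 for v in d],0,g] for d in D.tolist()]),"end",a[-1])
E
python3 -c "
from arc import *
arc(239.9,[-5,-8]+[-10]*12+[-7,-4,0,0])"
```

```text
[[[-0.18, -0.12, 0.0], 0, 1], [[-0.27, -0.21, 0.0], 0, 1], [[-0.29, -0.33, 0.01], 0, 1], [[-0.23, -0.36, 0.0], 0, 1], [[-0.16, -0.4, 0.0], 0, 1], [[-0.09, -0.43, 0.0], 0, 1], [[-0.01, -0.43, 0.01], 0, 1], [[0.06, -0.43, 0.0], 0, 1], [[0.13, -0.41, 0.0], 0, 1], [[0.21, -0.38, 0.01], 0, 1], [[0.26, -0.34, 0.0], 0, 1], [[0.32, -0.29, 0.0], 0, 1], [[0.37, -0.23, 0.0], 0, 1], [[0.4, -0.16, 0.01], 0, 1], [[0.3, -0.07, 0.0], 0, 1], [[0.17, -0.02, 0.0], 0, 1], [[0.0, 0.0, 0.0], 0, 1], [[0.0, 0.0, 0.0], 0, 1]] end 95.9
```

Emit:
move_arm:
  steps:
    - [[-0.18, -0.12, 0.0], 0, 1]
    - [[-0.27, -0.21, 0.0], 0, 1]
    - [[-0.29, -0.33, 0.01], 0, 1]
    - [[-0.23, -0.36, 0.0], 0, 1]
    - [[-0.16, -0.4, 0.0], 0, 1]
    - [[-0.09, -0.43, 0.0], 0, 1]
    - [[-0.01, -0.43, 0.01], 0, 1]
    - [[0.06, -0.43, 0.0], 0, 1]
    - [[0.13, -0.41, 0.0], 0, 1]
    - [[0.21, -0.38, 0.01], 0, 1]
    - [[0.26, -0.34, 0.0], 0, 1]
    - [[0.32, -0.29, 0.0], 0, 1]
    - [[0.37, -0.23, 0.0], 0, 1]
    - [[0.4, -0.16, 0.01], 0, 1]
    - [[0.3, -0.07, 0.0], 0, 1]
    - [[0.17, -0.02, 0.0], 0, 1]
    - [[0.0, 0.0, 0.0], 0, 1]
    - [[0.0, 0.0, 0.0], 0, 1]

```text
t: 17.63
ee_pos: [490.7, 115.5, 151.7]
orientation: [-3.141, 0.0, -0.006]
ft_force: [1.4, -1.9, 10.1]
width: 23.2
grasp_force: 30.0
```

```bash
python3 -c "
from arc import *
arc(94,[-5,-8]+[-10]*12+[-6,-5,-3,0,0],zper=0)"
```

```text
[[[0.22, -0.01, 0.0], 0, 1], [[0.34, 0.03, 0.0], 0, 1], [[0.42, 0.11, 0.0], 0, 1], [[0.4, 0.17, 0.0], 0, 1], [[0.35, 0.25, 0.0], 0, 1], [[0.31, 0.3, 0.0], 0, 1], [[0.26, 0.35, 0.0], 0, 1], [[0.19, 0.39, 0.0], 0, 1], [[0.12, 0.41, 0.0], 0, 1], [[0.04, 0.43, 0.0], 0, 1], [[-0.03, 0.43, 0.0], 0, 1], [[-0.1, 0.42, 0.0], 0, 1], [[-0.18, 0.4, 0.0], 0, 1], [[-0.24, 0.35, 0.0], 0, 1], [[-0.17, 0.2, 0.0], 0, 1], [[-0.16, 0.14, 0.0], 0, 1], [[-0.1, 0.08, 0.0], 0, 1], [[0.0, 0.0, 0.0], 0, 1], [[0.0, 0.0, 0.0], 0, 1]] end -53
```

Emit:
move_arm:
  steps:
    - [[0.22, -0.01, -0.02], 0, 1]
    - [[0.34, 0.03, -0.02], 0, 1]
    - [[0.42, 0.11, 0.0], 0, 1]
    - [[0.4, 0.17, 0.0], 0, 1]
    - [[0.35, 0.25, 0.0], 0, 1]
    - [[0.31, 0.3, 0.0], 0, 1]
    - [[0.26, 0.35, 0.0], 0, 1]
    - [[0.19, 0.39, 0.0], 0, 1]
    - [[0.12, 0.41, 0.0], 0, 1]
    - [[0.04, 0.43, 0.0], 0, 1]
    - [[-0.03, 0.43, 0.0], 0, 1]
    - [[-0.1, 0.42, 0.0], 0, 1]
    - [[-0.18, 0.4, 0.0], 0, 1]
    - [[-0.24, 0.35, 0.0], 0, 1]
    - [[-0.17, 0.2, 0.0], 0, 1]
    - [[-0.16, 0.14, 0.0], 0, 1]
    - [[-0.1, 0.08, 0.0], 0, 1]
    - [[0.0, 0.0, 0.0], 0, 1]
    - [[0.0, 0.0, 0.0], 0, 1]

```text
t: 19.22
ee_pos: [530.7, 3.2, 151.8]
orientation: [3.14, 0.0, 0.002]
ft_force: [2.4, -4.6, 3.7]
width: 22.8
grasp_force: 30.0
```

Emit:
move_arm:
  steps:
    - [[-0.05, 0.03, 0.0], 0, 1]
    - [[-0.05, 0.03, 0.0], 0, 1]
    - [[-0.05, 0.03, 0.0], 0, 1]
    - [[0.0, 0.0, 0.0], 0, 1]
    - [[0.0, 0.0, 0.0], 0, 1]

```text
t: 19.63
ee_pos: [528.6, 1.7, 151.9]
orientation: [3.141, -0.001, 0.007]
ft_force: [8.9, -0.9, -2.6]
width: 22.6
grasp_force: 30.0
```

Emit:
move_arm:
  steps:
    - [[-0.05, 0.04, 0.0], 0, 1]
    - [[-0.05, 0.04, 0.0], 0, 1]
    - [[0.0, 0.0, 0.0], 0, 1]
    - [[0.0, 0.0, 0.0], 0, 1]
    - [[0.0, 0.0, 0.0], 0, 1]

```text
t: 20.05
ee_pos: [528.4, 1.5, 152.0]
orientation: [-3.139, 0.002, -0.015]
ft_force: [15.9, 10.9, -9.8]
width: 22.5
grasp_force: 30.0
```

```bash
python3 -c "
from arc import *
arc(-57.1,[4,7]+[10]*16+[6,3],zper=0.5,start=(524.4,-1.0),c=(494.6,53.7))"
```

```text
[[[0.3, -0.2, 0.0], 0, 1], [[0.23, -0.2, 0.0], 0, 1], [[0.28, -0.33, 0.0], 0, 1], [[0.23, -0.37, 0.0], 0, 1], [[0.15, -0.4, 0.0], 0, 1], [[0.08, -0.42, 0.0], 0, 1], [[0.01, -0.44, 0.0], 0, 1], [[-0.06, -0.42, 0.0], 0, 1], [[-0.14, -0.41, 0.0], 0, 1], [[-0.21, -0.38, -0.01], 0, 1], [[-0.28, -0.34, 0.0], 0, 1], [[-0.32, -0.28, 0.0], 0, 1], [[-0.37, -0.23, 0.0], 0, 1], [[-0.4, -0.15, 0.0], 0, 1], [[-0.43, -0.08, 0.0], 0, 1], [[-0.43, -0.01, 0.0], 0, 1], [[-0.43, 0.06, 0.0], 0, 1], [[-0.41, 0.14, 0.0], 0, 1], [[-0.23, 0.12, 0.0], 0, 1], [[-0.11, 0.07, 0.0], 0, 1]] end 122.9
```

Emit:
move_arm:
  steps:
    - [[0.3, -0.2, 0.0], 0, 1]
    - [[0.23, -0.2, 0.0], 0, 1]
    - [[0.28, -0.33, 0.0], 0, 1]
    - [[0.23, -0.37, 0.0], 0, 1]
    - [[0.15, -0.4, 0.0], 0, 1]
    - [[0.08, -0.42, 0.0], 0, 1]
    - [[0.01, -0.44, 0.0], 0, 1]
    - [[-0.06, -0.42, 0.0], 0, 1]
    - [[-0.14, -0.41, 0.0], 0, 1]
    - [[-0.21, -0.38, -0.01], 0, 1]
    - [[-0.28, -0.34, 0.0], 0, 1]
    - [[-0.32, -0.28, 0.0], 0, 1]
    - [[-0.37, -0.23, 0.0], 0, 1]
    - [[-0.4, -0.15, 0.0], 0, 1]
    - [[-0.43, -0.08, 0.0], 0, 1]
    - [[-0.43, -0.01, 0.0], 0, 1]
    - [[-0.43, 0.06, 0.0], 0, 1]
    - [[-0.41, 0.14, 0.0], 0, 1]
    - [[-0.23, 0.12, 0.0], 0, 1]
    - [[-0.11, 0.07, 0.0], 0, 1]

```text
t: 21.72
ee_pos: [460.9, 105.7, 151.8]
orientation: [3.141, 0.0, 0.004]
ft_force: [7.6, -5.7, -3.3]
width: 22.7
grasp_force: 30.0
```

```bash
python3 -c "
from arc import *
for a in (122.9,302.9): arc(a,[4,7]+[10]*16+[6,3],zper=2.5,c=(494.6,53.7))"
```

```text
[[[-0.14, 0.1, 0.0], 0, 1], [[-0.23, 0.2, 0.0], 0, 1], [[-0.29, 0.32, -0.01], 0, 1], [[-0.22, 0.37, 0.0], 0, 1], [[-0.16, 0.4, 0.0], 0, 1], [[-0.08, 0.43, 0.0], 0, 1], [[-0.01, 0.43, -0.01], 0, 1], [[0.07, 0.43, 0.0], 0, 1], [[0.14, 0.41, 0.0], 0, 1], [[0.21, 0.38, -0.01], 0, 1], [[0.27, 0.33, 0.0], 0, 1], [[0.33, 0.29, 0.0], 0, 1], [[0.37, 0.22, 0.0], 0, 1], [[0.4, 0.15, -0.01], 0, 1], [[0.42, 0.09, 0.0], 0, 1], [[0.44, 0.01, 0.0], 0, 1], [[0.42, -0.07, 0.0], 0, 1], [[0.41, -0.14, -0.01], 0, 1], [[0.23, -0.12, 0.0], 0, 1], [[0.11, -0.07, 0.0], 0, 1]] end 302.9
[[[0.14, -0.1, 0.0], 0, 1], [[0.23, -0.2, 0.0], 0, 1], [[0.29, -0.32, -0.01], 0, 1], [[0.22, -0.37, 0.0], 0, 1], [[0.16, -0.4, 0.0], 0, 1], [[0.08, -0.43, 0.0], 0, 1], [[0.01, -0.43, -0.01], 0, 1], [[-0.07, -0.43, 0.0], 0, 1], [[-0.14, -0.41, 0.0], 0, 1], [[-0.21, -0.38, -0.01], 0, 1], [[-0.27, -0.33, 0.0], 0, 1], [[-0.33, -0.29, 0.0], 0, 1], [[-0.37, -0.22, 0.0], 0, 1], [[-0.4, -0.15, -0.01], 0, 1], [[-0.42, -0.09, 0.0], 0, 1], [[-0.44, -0.01, 0.0], 0, 1], [[-0.42, 0.07, 0.0], 0, 1], [[-0.41, 0.14, -0.01], 0, 1], [[-0.23, 0.12, 0.0], 0, 1], [[-0.11, 0.07, 0.0], 0, 1]] end 482.9
```

Emit:
move_arm:
  steps:
    - [[-0.14, 0.1, 0.0], 0, 1]
    - [[-0.23, 0.2, 0.0], 0, 1]
    - [[-0.29, 0.32, -0.01], 0, 1]
    - [[-0.22, 0.37, 0.0], 0, 1]
    - [[-0.16, 0.4, 0.0], 0, 1]
    - [[-0.08, 0.43, 0.0], 0, 1]
    - [[-0.01, 0.43, -0.01], 0, 1]
    - [[0.07, 0.43, 0.0], 0, 1]
    - [[0.14, 0.41, 0.0], 0, 1]
    - [[0.21, 0.38, -0.01], 0, 1]
    - [[0.27, 0.33, 0.0], 0, 1]
    - [[0.33, 0.29, 0.0], 0, 1]
    - [[0.37, 0.22, 0.0], 0, 1]
    - [[0.4, 0.15, -0.01], 0, 1]
    - [[0.42, 0.09, 0.0], 0, 1]
    - [[0.44, 0.01, 0.0], 0, 1]
    - [[0.42, -0.07, 0.0], 0, 1]
    - [[0.41, -0.14, -0.01], 0, 1]
    - [[0.23, -0.12, 0.0], 0, 1]
    - [[0.11, -0.07, 0.0], 0, 1]

```text
t: 23.38
ee_pos: [528.1, 1.5, 151.9]
orientation: [3.139, 0.001, -0.002]
ft_force: [1.5, -10.0, -4.7]
width: 22.4
grasp_force: 30.0
```

Emit:
move_arm:
  steps:
    - [[0.14, -0.1, 0.0], 0, 1]
    - [[0.23, -0.2, 0.0], 0, 1]
    - [[0.29, -0.32, -0.01], 0, 1]
    - [[0.22, -0.37, 0.0], 0, 1]
    - [[0.16, -0.4, 0.0], 0, 1]
    - [[0.08, -0.43, 0.0], 0, 1]
    - [[0.01, -0.43, -0.01], 0, 1]
    - [[-0.07, -0.43, 0.0], 0, 1]
    - [[-0.14, -0.41, 0.0], 0, 1]
    - [[-0.21, -0.38, -0.01], 0, 1]
    - [[-0.27, -0.33, 0.0], 0, 1]
    - [[-0.33, -0.29, 0.0], 0, 1]
    - [[-0.37, -0.22, 0.0], 0, 1]
    - [[-0.4, -0.15, -0.01], 0, 1]
    - [[-0.42, -0.09, 0.0], 0, 1]
    - [[-0.44, -0.01, 0.0], 0, 1]
    - [[-0.42, 0.07, 0.0], 0, 1]
    - [[-0.41, 0.14, -0.01], 0, 1]
    - [[-0.23, 0.12, 0.0], 0, 1]
    - [[-0.11, 0.07, 0.0], 0, 1]

```text
t: 25.05
ee_pos: [458.8, 104.6, 152.4]
orientation: [3.139, 0.001, -0.002]
ft_force: [12.6, -10.3, -40.2]
width: 22.6
grasp_force: 30.0
```

Emit:
move_arm:
  steps:
    - [[-0.14, 0.1, 0.0], 0, 1]
    - [[-0.23, 0.2, 0.0], 0, 1]
    - [[-0.29, 0.32, -0.01], 0, 1]
    - [[-0.22, 0.37, 0.0], 0, 1]
    - [[-0.16, 0.4, 0.0], 0, 1]
    - [[-0.08, 0.43, 0.0], 0, 1]
    - [[-0.01, 0.43, -0.01], 0, 1]
    - [[0.07, 0.43, 0.0], 0, 1]
    - [[0.14, 0.41, 0.0], 0, 1]
    - [[0.21, 0.38, -0.01], 0, 1]
    - [[0.27, 0.33, 0.0], 0, 1]
    - [[0.33, 0.29, 0.0], 0, 1]
    - [[0.37, 0.22, 0.0], 0, 1]
    - [[0.4, 0.15, -0.01], 0, 1]
    - [[0.42, 0.09, 0.0], 0, 1]
    - [[0.44, 0.01, 0.0], 0, 1]
    - [[0.42, -0.07, 0.0], 0, 1]
    - [[0.41, -0.14, -0.01], 0, 1]
    - [[0.23, -0.12, 0.0], 0, 1]
    - [[0.11, -0.07, 0.0], 0, 1]

```text
t: 26.72
ee_pos: [526.2, 1.0, 153.2]
orientation: [3.139, 0.001, -0.007]
ft_force: [3.3, -14.2, -31.0]
width: 23.2
grasp_force: 30.0
```

Emit:
move_arm:
  steps:
    - [[0, 0, 0], 0, 1]
    - [[0, 0, 0], 0, 1]
    - [[0, 0, 0], 0, 1]
    - [[0, 0, 0], 0, 1]
    - [[0, 0, 0], 0, 1]
    - [[0, 0, 0], 0, 1]

```text
t: 27.22
ee_pos: [526.6, 1.2, 153.2]
orientation: [3.139, 0.0, -0.003]
ft_force: [7.1, -10.2, -35.4]
width: 22.9
grasp_force: 30.0
```

```bash
python3 - <<'E'
from h import *
np.set_printoptions(precision=2,suppress=True)
o=ctrl.get_obs();print(o["ee_pos"],o["width"],o["grasp_force"],o["ft_force"],np.degrees(np.arctan2(o["ee_pos"][1]-53.7,o["ee_pos"][0]-494.6)))
c=cam("top")
for n in("lock_pin","steel_cup","sample_bottle","stopwatch","screwdriver","paint_tin","rinse_bottle"): print(n,[([round(x) for x in m["rect"]],m["p"]) for m in cams.boxes_of("top",n)[:1]])
t=cv2.resize(c[0][150:330,170:490],(800,450))
cv2.imwrite("pics/t7.png",t[:,:,::-1])
E
```

```text
[526.63   1.17 153.25] 22.853035673514153 29.993518559458607 [  7.06 -10.22 -35.41] -58.63036485723571
lock_pin []
steel_cup [([450, 256, 27, 27], 0.67)]
sample_bottle [([363, 238, 21, 27], 0.61)]
stopwatch [([265, 275, 15, 19], 0.85)]
screwdriver []
paint_tin [([205, 270, 27, 26], 0.8)]
rinse_bottle [([188, 197, 42, 34], 0.64)]
```

View pics/t7.png

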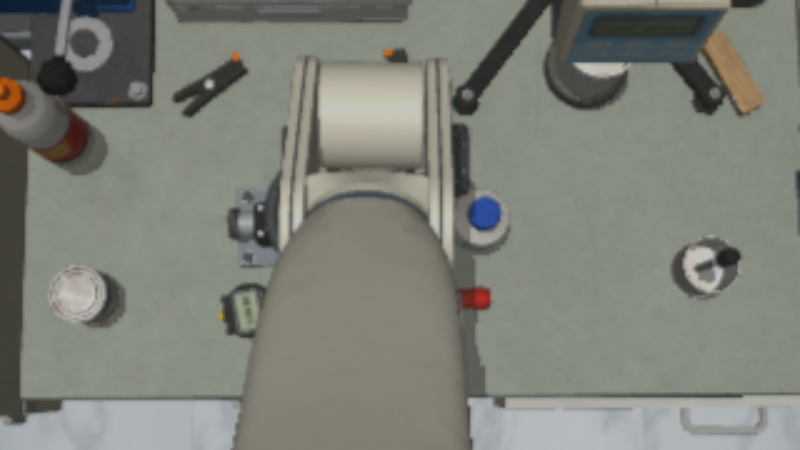

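The top view shows the pin leaning in the upright cup at (710, 262) and the bystanders unmoved. The tool is being pulled down with about 35 N, so I lower it slightly to relieve that.

Emit:
move_arm:
  steps:
    - [[0.02, -0.02, 0.03], 0, 1]
    - [[0.02, -0.01, 0.03], 0, 1]
    - [[0.01, 0, 0.04], 0, 1]
    - [[0, 0, 0], 0, 1]
    - [[0, 0, 0], 0, 1]
    - [[0, 0, 0], 0, 1]
    - [[0, 0, 0], 0, 1]
    - [[0, 0, 0], 0, 1]

```text
t: 28.28
ee_pos: [528.7, 2.4, 153.0]
orientation: [3.14, -0.0, 0.0]
ft_force: [1.4, -7.2, -15.4]
width: 22.9
grasp_force: 30.0
```

```bash
python3 - <<'E'
from h import *
np.set_printoptions(precision=2,suppress=True)
o=ctrl.get_obs();print(o["t"],o["ee_pos"],o["width"],o["grasp_force"],o["ft_force"],np.degrees(np.arctan2(o["ee_pos"][1]-53.7,o["ee_pos"][0]-494.6)),o["qvel"])
c=cam("wrist");cv2.imwrite("pics/w8.png",c[0][:,:,::-1])
E
```

```text
28.2833 [528.7    2.38 152.97] 22.94232409666388 29.99739131970273 [  1.45  -7.22 -15.43] -56.397956950365824 [ 0. -0.  0.  0. -0.  0.]
```

View pics/w8.png

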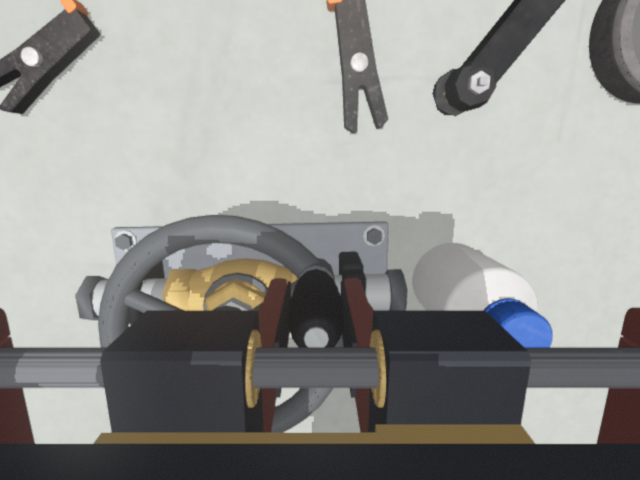

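The wrist view shows the handle held between the pads at (316, 310). The wheel angle is back at the stop position plus two turns, and nothing is moving, so I hand in.

```bash
python3 -c "
from workcell import ctrl
print(ctrl.close_job())"
```

```text
the job is handed in; nothing more can be done
None
```

The job is handed in, with no verdict returned: the pin stands let go in the upright cup, and the valve was cranked shut to its stop and backed off two turns (within about 0.02 rad by my measurement), with the handle still gripped at 30 N; the bystanders the cameras could see looked unmoved.

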